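Close the cocktail shaker and draw off its cap

ROBOT

A 7-joint arm with a two-finger parallel gripper is mounted at the origin on a cart in front of the work surface, level with it; the furniture and walls round the work are solid. World frame = base frame: x ahead of the robot, y to its left, z up, the work surface at z = 0. Lengths are in m, angles in rad, forces in N, time in s.
With the tool pointing down it reaches from about 0.4 to 0.875 m from the base axis. Payload 19.3 kg.
Tool frame: the origin (TCP) lies on the centre line of the jaws, within the pads' length; the fingertips stand ctrl.finger_overhang ahead of it and the grasp point (between the pads) lies 8 mm behind it (ctrl.finger_overhang is the distance from the TCP to the fingertips, in m); z points along the fingers, y is the line along which they close (so a half turn about z gives the same grasp; the last joint's range is limited). The gripper opens to 85 mm and grips with 20 to 120 N. Pads are 22 mm wide; open, the fingers measure 114 mm over their backs; the gripper's body (76 mm by 85 mm) begins 54 mm behind the grasp point. The pads swing forward as they close: fully open they stand 13 mm farther back than shut.
Start: joints at [-1.405, 0.521, -0.036, 1.599, 0.021, 1.021, -0.113], TCP at [0.146, 0.608, 0.242] pointing down, gripper open.
Joint ranges: [-2.91, 2.91], [-0.3, 2.13], [-1.5, 1.42], [0.17, 2.43], [-1.26, 4.41], [0.16, 1.93], [-2.52, 2.52]. Speed limits (rad/s): [1.89, 1.89, 2.39, 2.39, 3.01, 3.01, 3.01].

INTERFACE

Orientations are given as a rotation vector (axis times angle).
In Python, from station import ctrl gives the robot as it stands.
- The arm moves only by the shell command python3 -m creep 'ROWS' [OPENING] [FORCE]. ROWS is JSON, a list that holds one entry, the list of rows, each a list of 6 numbers: the shift along the tool's x, y, z as a fraction of full scale, then the turn, a rotation vector about the tool's x, y, z as a fraction of full scale. A call has 1 to 5 rows; each row is the pose to reach, as a shift and turn from the pose commanded when the call began, along the tool's axes at that moment, turning the shorter way round; what a row does not reach only later rows make up. Full scale, the value 1, is 80 cm for a shift and 180 degrees for a turn. A row lasts 1/12 s, in which the tool goes at most 41.7 mm and 7.16 degrees, less where a joint would pass 70% of its speed; a pose out of reach is approached as far as the arm can. A call with a number of a shift or a turn outside -1 to 1 is refused whole. A call with a gripper value outside its range is refused whole. OPENING is the opening, from 0 (shut) to 1 (fully open), set as the call begins (- or left out, the last holds). The fingers move at their own pace and stop on an object; FORCE is the grip in N (left out, the last holds). Time passes only in rows, so rows that repeat a pose let the fingers close. It gives the time, the measured TCP pose, the force, the opening and the grip force at its end, in the units of the state.
- ctrl.get_state(): the state, without advancing time (a new reading comes with each control period).
- ctrl.grab_frame(name): name is "scene" or "top" or "wrist"; returns a dict with "color" (480x640x3 uint8, red, green, blue), "fx", "fy", "cx", "cy" (pixels), "extrinsics" (4x4, takes a point from world to camera coordinates); the wrist camera has in their place "mount" (4x4, takes a point from camera to tool coordinates, whose origin is the TCP and whose axes are the flange's). Camera axes: x right, y down, z forward; pixel columns grow to the right and rows downward; lengths in m; the calibration is good to about 2 mm. A picture is of the moment at which its call begins: read the wrist's pose just before it. There is no depth.
- ctrl.finish_job(): hands the job in; it is judged then, once.
Trained networks look in a picture, given as the dict that the camera call returned (one of the last four; its "shot" number tells which), for a name from the list of things; names that differ only in an ending like _2 or _b are one class to them, and where a whole thing is asked for, a point or a joint stands for the part that bears it (a point fixed in the world has none). Each returns a list of dicts, best first, with "conf" (0 to 1); they miss things now and then, are a little off and sometimes report something else, mostly with a low value. They report only what shows in the picture. A call takes as long as a camera call.
- ctrl.cut_out(picture, query): "region" (480x640 bool, what is visible of it) and "at" ([column, row] in pixels, amid what is visible of it).
The state is a dict: "clock": time; "joint_pos": joint angles; "qvel": joint speeds; "effort": joint torques, N m; "tcp_pos": TCP position; "eef_rot": TCP orientation; "force": force on the tool from outside, world axes, zero at the start; "moment": the same for the moment, N m; "opening": finger opening in m; "grasp_force": force on a finger pad.
Only numpy, scipy, OpenCV 4.12 (cv2) and the standard library are available. Lean on these libraries where they do the work, as an engineer would, in place of code of your own. Each camera call takes 0.05 s, during which the arm holds its last target. There are 200 camera calls.

TASK

Pick up the shaker's strainer lid, which stands on a slate coaster with its cap on, and set it fully home in the mouth of the steel shaker tin that it fits (the wider of the two), with the cap staying on the lid all the way; set it down rather than dropping it, and let go. Then lift the cap alone straight off, leaving the strainer lid seated and undisturbed, and finish while still holding the cap upright in the gripper at least 6 cm above its seat. Leave the tins standing where they are, and leave the narrow tin, the jigger, the drink can and the bar spoon alone.

Things in the scene. Friction and masses are not known exactly. Their poses are not given: they have to be found in the camera images.
- lid_grip (a point): Loose steel strainer lid (inner lid), 0.2 kg, upright on an 8 mm coaster. From its underside up: spigot 71 mm wide to 14 mm, flange 86 wide to 18, grip band 54 wide from 22 to 55, its top a ledge for the cap, then a spout 33 wide to 77. Point: on the axis (z, up) in the band, 46 mm above the underside, 9 below the ledge, 49 below the cap's top; when seated, 32 mm above the tin's mouth point.
- cap_center (a point): Loose steel cap (outer lid): inverted cup 48 mm in diameter, 40 mm tall, 0.08 kg. It sits over the lid's spout with 2.5 to 3 mm of play, resting on the lid's ledge by weight alone, unlatched; the lid's band below it is 3 mm larger in radius. Point: its centre, half-way up, 29 mm above the lid's point when home. z is its axis, up.
- tin_mouth (a point): Wide tin that the lid fits: loose open steel beaker, 105 mm tall, 0.4 kg, 83 mm outer and 76 mm inner diameter at the mouth (2.5 mm of play round the lid's spigot), 66 mm at the foot. The two tins may stand in either place. Point: centre of its mouth, level with the rim. z is up.
- narrow_tin_mouth (a point): Narrow tin, which the lid does not fit: loose open steel beaker, 105 mm tall, 62 mm outer and 55 mm inner diameter at the mouth, 52 mm at the foot. Point: centre of its mouth, level with the rim.
- jigger: Bystander: loose double-cone brass jigger, 47 mm in diameter, 101 mm tall; origin at its underside.
- drink_can: Bystander: loose slim drink can, 53 mm in diameter, 135 mm tall; origin at its underside.
- bar_spoon: Bystander: loose thin bar spoon lying flat, 274 mm long, 22 mm wide; origin at the underside of its middle, x along its length.

How it is judged:
By the outcome, as a careful person would: the job done as asked, in the order asked, and still so for the second after the job is handed in, while the arm keeps its last pose, push and grip.
It also fails if it takes over 51 s, if anything falls off the work surface, if the arm or the gripper's body presses on something with over 40 N, if the wrist force passes 120 N, or if a joint passes its speed limit or range.

## Working session

There is one attempt and no reset: what is moved stays moved. The work goes in short steps, Python scripts to look and compute and a shell command to move; the robot and the scene stay as the last step left them, time stands still between calls to the robot, and variables do not carry over. Pictures are saved under pics/ and viewed, at most 10 in all, crops included, and the job is handed in when it is done.

```bash
mkdir -p pics; python3 - <<'E'
from station import ctrl
import cv2,numpy as np,pickle
s=ctrl.get_state();print(s, ctrl.finger_overhang)
out={}
for n in("scene","top"):
    f=ctrl.grab_frame(n);cv2.imwrite(f"pics/{n}0.png",f["color"][:,:,::-1])
    print(n,f["fx"],f["cx"],f["cy"],np.round(f["extrinsics"],3).tolist())
    d={}
    for q in("lid_grip","cap_center","tin_mouth","narrow_tin_mouth","jigger","drink_can","bar_spoon"):
        r=ctrl.cut_out(f,q)
        for k in r[:2]:
            ys,xs=np.where(k["region"]);print(n,q,round(k["conf"],2),np.round(k["at"]),(xs.min(),xs.max(),ys.min(),ys.max()))
        d[q]=r
    out[n]=(f,d)
pickle.dump(out,open("f0.pkl","wb"))
E
```

```text
{'clock': 0.0, 'joint_pos': array([-1.40522236,  0.52200038, -0.03636722,  1.59995879,  0.02120384,
        1.02110494, -0.11280163]), 'qvel': array([-0.00064298,  0.00210234, -0.0008573 , -0.0018897 ,  0.00060621,
       -0.00140351, -0.00041112]), 'effort': array([-9.95120390e-04, -9.27110624e+01,  1.97940677e+00, -3.69931626e+01,
        1.77298504e-02,  8.27784272e-03,  4.43123554e-05]), 'tcp_pos': array([0.14593828, 0.60741108, 0.2417514 ]), 'eef_rot': array([-3.69450106e-01, -3.11972456e+00,  1.70324036e-03]), 'force': array([-0.38132454,  0.44812731, -0.60360989]), 'moment': array([ 0.00684606,  0.00722399, -0.00699884]), 'grasp_force': 0.0, 'opening': 0.0853613473492586} 0.011
scene 472.08167579134374 318.38183588145523 242.84993698923185 [[-0.865, -0.502, 0.006, 0.532], [-0.361, 0.614, -0.702, 0.279], [0.348, -0.609, -0.713, 0.874], [0.0, 0.0, 0.0, 1.0]]
scene lid_grip 0.86 [433. 212.] (np.int64(415), np.int64(449), np.int64(198), np.int64(221))
scene cap_center 0.82 [438. 187.] (np.int64(426), np.int64(446), np.int64(180), np.int64(201))
scene tin_mouth 0.64 [331. 266.] (np
[... 837 characters left out ...]
(287), np.int64(323), np.int64(226), np.int64(262))
top cap_center 0.65 [179. 177.] (np.int64(165), np.int64(199), np.int64(160), np.int64(192))
top tin_mouth 0.72 [303. 244.] (np.int64(287), np.int64(323), np.int64(226), np.int64(262))
top tin_mouth 0.39 [181. 177.] (np.int64(165), np.int64(199), np.int64(160), np.int64(192))
top narrow_tin_mouth 0.91 [206. 271.] (np.int64(190), np.int64(221), np.int64(259), np.int64(286))
top jigger 0.56 [316. 196.] (np.int64(303), np.int64(323), np.int64(185), np.int64(211))
top drink_can 0.71 [181. 176.] (np.int64(165), np.int64(199), np.int64(160), np.int64(191))
top bar_spoon 0.81 [445. 241.] (np.int64(435), np.int64(450), np.int64(137), np.int64(248))
```

View pics/scene0.png

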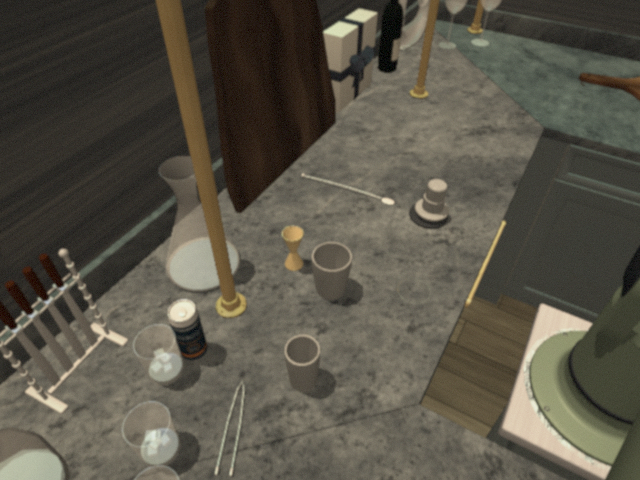

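View pics/top0.png

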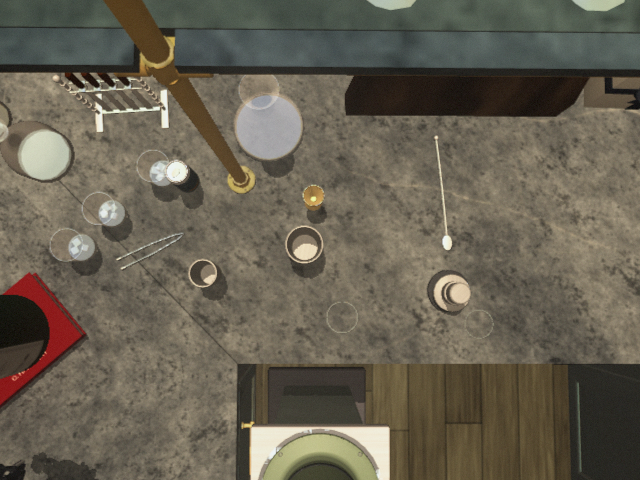

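The scene view shows the lid and cap on the coaster at about (433,205), the wide tin at (331,266), the narrow tin at (302,360) and a brass pole at (230,303). The top view shows the lid at (450,292), the wide tin at (304,245), and faint rings at (342,317) and (479,323) that I need to identify.

```bash
cat > h.py <<'E'
import numpy as np,cv2
from scipy.optimize import least_squares
A=np.linspace(0,2*np.pi,60)
def proj(f,P):
    P=np.atleast_2d(P);c=P@f["E"][:3,:3].T+f["E"][:3,3]
    return np.c_[f["fx"]*c[:,0]/c[:,2]+f["cx"],f["fy"]*c[:,1]/c[:,2]+f["cy"]]
def circ(x,y,z,r): return np.c_[x+r*np.cos(A),y+r*np.sin(A),0*A+z]
def cen(p):
    h=cv2.convexHull(np.float32(p));m=cv2.moments(h);b=h.reshape(-1,2)
    return np.r_[m["m10"]/m["m00"],m["m01"]/m["m00"],b.min(0),b.max(0)]
def mcen(reg):
    c=max(cv2.findContours(reg.astype(np.uint8),0,1)[0],key=cv2.contourArea)
    return cen(c.reshape(-1,2))
def fit(obs,prof,x0):
    """obs: list of (frame,mask); prof: [(z,r)]"""
    g=lambda p:np.concatenate([cen(np.vstack([proj(f,circ(p[0],p[1],z,r)) for z,r in prof]))-mcen(m) for f,m in obs])
    s=least_squares(g,x0,loss="soft_l1");return s.x,np.round(g(s.x),1)
TIN=[(0,.033),(.105,.0415)];CAP=[(.063,.024),(.103,.024)]
E
python3 - <<'E'
from h import *;import pickle
o=pickle.load(open("f0.pkl","rb"))
for n in o: o[n][0]["E"]=o[n][0]["extrinsics"]
m=lambda n,q:(o[n][0],o[n][1][q][0]["region"])
print("tin",*[fit(x,TIN,[.6,0]) for x in([m("top","tin_mouth")],[m("scene","tin_mouth")],[m("top","tin_mouth"),m("scene","tin_mouth")])])
print("nar",fit([m("top","narrow_tin_mouth"),m("scene","narrow_tin_mouth")],[(0,.026),(.105,.031)],[.5,.2]))
print("cap scene",fit([m("scene","cap_center")],CAP,[.5,-.2]))
LID=[(.008,.0355),(.022,.043),(.026,.043),(.063,.027)]
print("lid scene",fit([m("scene","lid_grip")],LID,[.5,-.2]))
print("lid top",fit([m("top","lid_grip")],LID,[.5,-.2]))
f=o["scene"][0];E=f["E"];print("scenecam",-E[:3,:3].T@E[:3,3]);
t=o["top"][0];E=t["E"];R=E[:3,:3].T;c=-R@E[:3,3];print("topcam",c)
for px in((342,317),(479,323),(240,182),(150,160)):
  d=R@np.array([(px[0]-t["cx"])/t["fx"],(px[1]-t["cy"])/t["fy"],1])
  for z in(0,.2,.5): 
    P=c+d*(z-c[2])/d[2];print(px,P.round(3),proj(f,P).round())
c=f["color"][100:340,300:620,::-1];
a=cv2.resize(c,None,fx=2.4,fy=2.4)
cv2.imwrite("pics/crop1.png",a)
E
```

```text
tin (array([0.56227704, 0.03491965]), array([ 0.3, -0.1, -1.5, -0.9,  0.6,  1.1], dtype=float32)) (array([0.56198454, 0.03827326]), array([-0. , -0.1, -0.7, -0.7,  0.7,  0.8], dtype=float32)) (array([0.56239294, 0.0362593 ]), array([-0.3, -0.1, -2.1, -1. ,  0. ,  1. ,  0.3, -0.8, -0.3, -1.4,  1. ,
        0.1], dtype=float32))
nar (array([0.49980808, 0.25641574]), array([-0.9, -0.1, -2.2, -0.8,  0.4,  0.8,  0. , -0.5, -0.1, -1.8,  0.7,
        0.3], dtype=float32))
cap scene (array([ 0.45669269, -0.30114006]), array([-0.1, -0.1, -1.3, -2.2,  1.5,  1.9], dtype=float32))
lid scene (array([ 0.45301668, -0.29161671]), array([ 0.3, -0.1, -0.5, -5.8,  0.2,  4.3], dtype=float32))
lid top (array([ 0.45701721, -0.30097954]), array([-0. , -0. , -2.5, -0.2,  3.1,  0.2], dtype=float32))
scenecam [0.25627146 0.62746637 0.81577298]
topcam [0.47375117 0.02209363 1.40634598]
(342, 317) [ 0.399 -0.052  0.   ] [[414. 289.]]
(342, 317) [ 0.41  -0.042  0.2  ] [[423. 225.]]
(342, 317) [ 0.426 -0.026  0.5  ] [[443.  76.]]
(479, 323) [ 0.386 -0.373  0.   ] [[466. 209.]]
(479, 323) [ 0.398 -0.317  0.2  ] [[473. 154.]]
(479, 323) [ 0.417 -0.233  0.5  ] [[489.  29.]]
(240, 182) [0.716 0.19  0.   ] [[233. 307.]]
(240, 182) [0.682 0.166 0.2  ] [[242. 240.]]
(240, 182) [0.63 0.13 0.5 ] [[264.  86.]]
(150, 160) [0.768 0.403 0.   ] [[142. 375.]]
(150, 160) [0.726 0.349 0.2  ] [[153. 299.]]
(150, 160) [0.663 0.268 0.5  ] [[179. 125.]]
```

View pics/crop1.png

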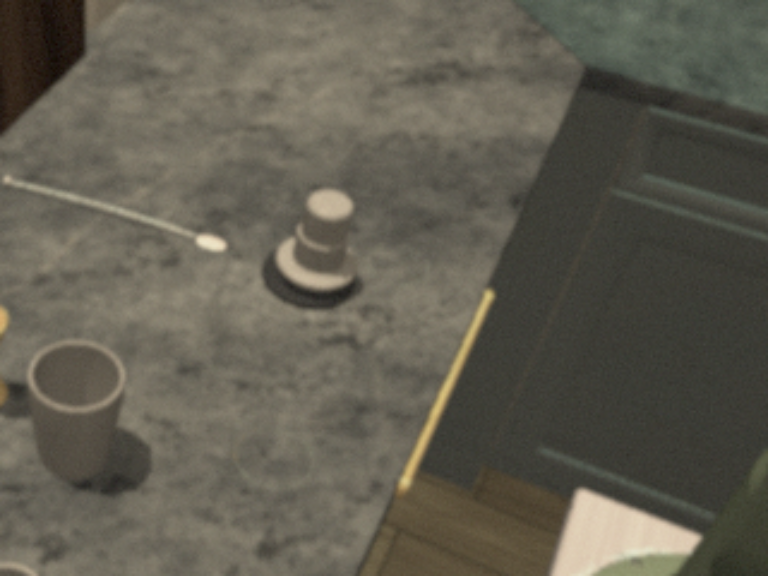

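```bash
python3 - <<'E'
from station import ctrl;import cv2,numpy as np
f=ctrl.grab_frame("wrist");t=ctrl.grab_frame("top")
print(f["fx"],np.round(f["mount"],3).tolist())
a=cv2.resize(t["color"][240:480,:200,::-1],(400,480))
cv2.imwrite("pics/w1.png",cv2.resize(np.hstack([f["color"][:,:,::-1],a]),(800,369)))
E
```

```text
365.4980521632833 [[-0.002, -0.952, -0.305, 0.079], [1.0, -0.002, -0.0, -0.001], [-0.0, -0.305, 0.952, -0.132], [0.0, 0.0, 0.0, 1.0]]
```

View pics/w1.png

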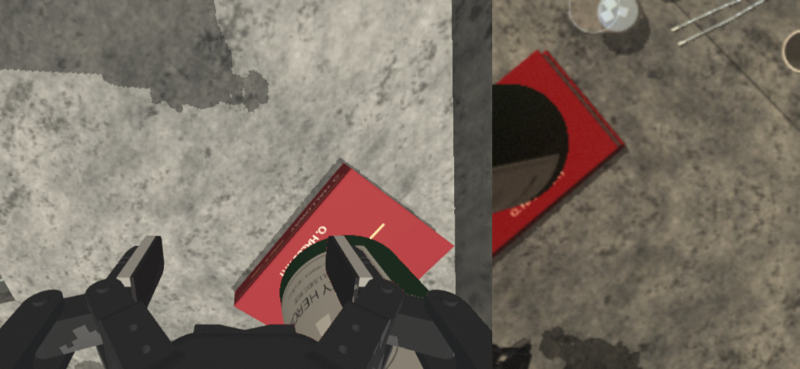

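A red book with a wide dark bottle or pot on it stands at about (473,400) in the wrist frame, to the +x/+y side of the tool. I'll move away toward -y first.

```bash
cat >> h.py <<'E'
from scipy.spatial.transform import Rotation as Ro
def plan(pts,rv):
    R=Ro.from_rotvec(rv).as_matrix()
    for a,b in zip(pts,pts[1:]): print(b,np.round(R.T@(np.array(b)-a)/.8,4))
E
python3 - <<'E'
from h import *;from station import ctrl
plan([(.146,.608,.242),(.24,.44,.25),(.38,.31,.25),(.50,.16,.25),(.54,-.03,.25),(.51,-.22,.25),(.457,-.301,.25)],ctrl.get_state()["eef_rot"])
E
```

```text
(0.24, 0.44, 0.25) [-0.1633 -0.1767 -0.01  ]
(0.38, 0.31, 0.25) [-0.2081 -0.1171  0.    ]
(0.5, 0.16, 0.25) [-0.1897 -0.1473  0.    ]
(0.54, -0.03, 0.25) [-0.1041 -0.2192  0.    ]
(0.51, -0.22, 0.25) [-0.019  -0.2397  0.    ]
(0.457, -0.301, 0.25) [ 0.0408 -0.1139  0.    ]
```

```bash

python3 -m creep '[[[-0.033,-0.035,-0.01,0,0,0],[-0.065,-0.07,-0.01,0,0,0],[-0.098,-0.106,-0.01,0,0,0],[-0.13,-0.14,-0.01,0,0,0],[-0.163,-0.177,-0.01,0,0,0]]]' 1
python3 -m creep '[[[-0.042,-0.023,0,0,0,0],[-0.083,-0.047,0,0,0,0],[-0.125,-0.07,0,0,0,0],[-0.166,-0.094,0,0,0,0],[-0.208,-0.117,0,0,0,0]]]'
python3 -c "
from station import ctrl;print(ctrl.get_state())"
```

```text
clock: 1.32
tcp_pos: [0.2403, 0.4381, 0.2504]
eef_rot: [0.369, 3.12, 0.001]
force: [1.1, -0.1, -0.0]
opening: 0.0856
grasp_force: 0.0
clock: 1.73
tcp_pos: [0.3807, 0.3081, 0.2506]
eef_rot: [0.369, 3.12, 0.001]
force: [-0.3, 0.7, -0.1]
opening: 0.0855
grasp_force: 0.0
{'clock': 1.7333, 'joint_pos': array([-0.85975548,  0.29686521,  0.07220176,  1.94157739, -0.02697339,
        0.9035234 ,  0.56113847]), 'qvel': array([ 0.77812638,  0.09586444,  0.21521735, -0.13025511, -0.08462471,
        0.03355567,  1.03161611]), 'effort': array([ -9.69156414, -70.01705647,   1.44108217, -31.16644979,
         0.34324544,   0.07243117,  -3.47541243]), 'tcp_pos': array([0.3806704 , 0.30814749, 0.25059936]), 'eef_rot': array([3.69255543e-01, 3.11955262e+00, 7.39550074e-04]), 'force': array([-0.26059388,  0.65911534, -0.10341084]), 'moment': array([ 0.02081868, -0.01892346,  0.02308832]), 'grasp_force': 0.0, 'opening': 0.0854963114923335}
```

```bash

python3 -m creep '[[[-0.038,-0.029,0,0,0,0],[-0.076,-0.059,0,0,0,0],[-0.114,-0.088,0,0,0,0],[-0.152,-0.118,0,0,0,0],[-0.19,-0.147,0,0,0,0]]]' >/dev/null
python3 -m creep '[[[-0.021,-0.044,0,0,0,0],[-0.042,-0.088,0,0,0,0],[-0.062,-0.131,0,0,0,0],[-0.083,-0.175,0,0,0,0],[-0.104,-0.219,0,0,0,0]]]'
python3 -m creep '[[[-0.004,-0.048,0,0,0,0],[-0.008,-0.096,0,0,0,0],[-0.011,-0.144,0,0,0,0],[-0.015,-0.192,0,0,0,0],[-0.019,-0.24,0,0,0,0]]]' >/dev/null
python3 -m creep '[[[0.014,-0.038,0,0,0,0],[0.027,-0.076,0,0,0,0],[0.041,-0.114,0,0,0,0],[0.041,-0.114,0,0,0,0],[0.041,-0.114,0,0,0,0]]]'
cat >> h.py <<'E'
def wrist(ctrl):
    s=ctrl.get_state();f=ctrl.grab_frame("wrist")
    T=np.eye(4);T[:3,:3]=Ro.from_rotvec(s["eef_rot"]).as_matrix();T[:3,3]=s["tcp_pos"]
    f["E"]=np.linalg.inv(T@f["mount"]);return s,f
def save(f,n): cv2.imwrite(n,f["color"][:,:,::-1])
E
python3 - <<'E'
from h import *;from station import ctrl
s,f=wrist(ctrl);save(f,"pics/w2.png");print(s["tcp_pos"],s["eef_rot"],s["joint_pos"])
for q in("cap_center","lid_grip"):
    for r in ctrl.cut_out(f,q)[:1]: print(q,r["conf"],mcen(r["region"]),fit([(f,r["region"])],CAP if q[0]=="c" else [(.022,.043),(.026,.043),(.103,.024)],[.45,-.3]))
print(proj(f,circ(.457,-.301,.103,.024))[::15],proj(f,[.457,-.301,.103]))
E
```

```text
clock: 2.57
tcp_pos: [0.54, -0.0319, 0.2505]
eef_rot: [0.369, 3.119, 0.0]
force: [-0.2, 0.4, 0.9]
opening: 0.0851
grasp_force: 0.0
clock: 3.4
tcp_pos: [0.4557, -0.3027, 0.2505]
eef_rot: [0.375, 3.119, -0.001]
force: [0.6, -0.3, -0.6]
opening: 0.0852
grasp_force: 0.0
[ 0.45566099 -0.30270536  0.25048827] [ 3.74631521e-01  3.11901155e+00 -5.70188504e-04] [ 0.26731906  0.40038302  0.2822662   1.81012781 -0.13360081  0.94931939
  1.93808034]
cap_center 0.96 [318.35925 221.19856 289.      189.      347.      253.     ] (array([ 0.45507979, -0.30329125]), array([-0.1,  0.1, -1. , -1.8,  1.5,  1.3], dtype=float32))
lid_grip 0.8 [318.1055  199.61624 276.      161.      361.      233.     ] (array([ 0.44944771, -0.30179389]), array([ 0.2, -0.1, -1.2, -6.7,  0.8, 14.5], dtype=float32))
[[328.57187775 255.03601413]
 [351.0075336  219.7390998 ]
 [312.75184906 198.95545039]
 [293.13898706 236.56511924]] [[321.63093469 227.47334781]]
```

View pics/w2.png

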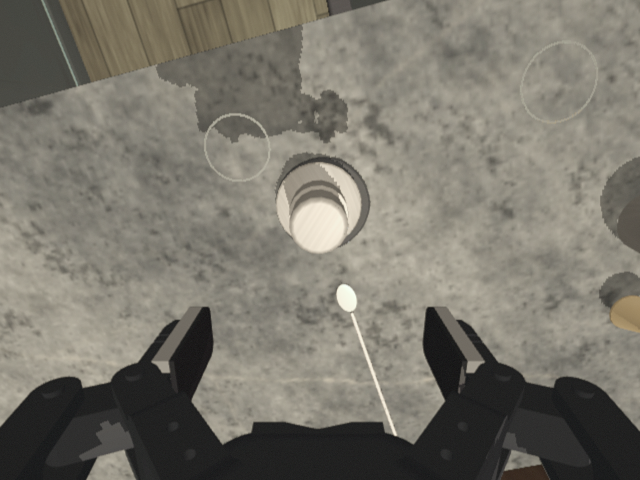

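The cap top is at (318,228) and the lid flange around (322,205), almost exactly below the TCP; the spoon's bowl at (347,297) is clear. Descending straight down.

```bash

python3 -m creep '[[[0,0,0.05,0,0,0],[0,0,0.1,0,0,0],[0,0,0.14,0,0,0],[0,0,0.17,0,0,0],[0,0,0.19,0,0,0]]]' 1
python3 -m creep '[[[0,0,0.02,0,0,0],[0,0,0.04,0,0,0],[0,0,0.055,0,0,0],[0,0,0.063,0,0,0],[0,0,0.063,0,0,0]]]'
python3 -m creep '[[[0,0,0,0,0,0],[0,0,0,0,0,0]]]'
python3 - <<'E'
from h import *;from station import ctrl
s,f=wrist(ctrl);save(f,"pics/w3.png");print(s["force"],s["joint_pos"])
E
```

```text
clock: 3.97
tcp_pos: [0.4566, -0.2995, 0.0957]
eef_rot: [-0.366, -3.118, -0.002]
force: [0.2, -0.0, -0.1]
opening: 0.0855
grasp_force: 0.0
clock: 4.38
tcp_pos: [0.4566, -0.3005, 0.0469]
eef_rot: [-0.368, -3.119, -0.001]
force: [-0.9, 0.7, -1.0]
opening: 0.0857
grasp_force: 0.0
clock: 4.55
tcp_pos: [0.4571, -0.3014, 0.0487]
eef_rot: [0.369, 3.119, -0.001]
force: [0.2, -0.4, 0.1]
opening: 0.0852
grasp_force: 0.0
[ 0.17355773 -0.38493579  0.10718774] [ 0.34590252  0.69733043  0.17951962  1.94404172 -0.23330753  0.51889905
  2.022692  ]
```

View pics/w3.png

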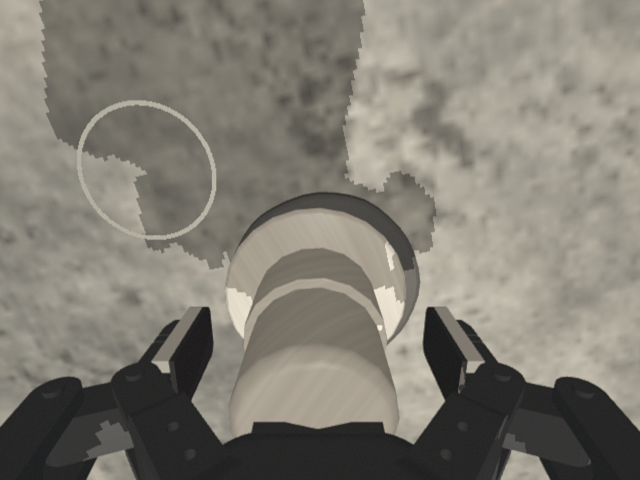

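The cap and lid stand centred between the fingers (cap centre column ~315, jaw centre ~319). I'll close gently, then tighten and test-lift.

```bash

python3 -m creep '[[[0,0,0,0,0,0],[0,0,0,0,0,0],[0,0,0,0,0,0],[0,0,0,0,0,0],[0,0,0,0,0,0]]]' 0 30
python3 -m creep '[[[0,0,0,0,0,0],[0,0,0,0,0,0],[0,0,0,0,0,0],[0,0,0,0,0,0],[0,0,0,0,0,0]]]' 0 50
python3 -m creep '[[[0,0,-0.003,0,0,0],[0,0,-0.007,0,0,0],[0,0,-0.012,0,0,0],[0,0,-0.018,0,0,0],[0,0,-0.025,0,0,0]]]'
python3 -m creep '[[[0,0,0,0,0,0],[0,0,0,0,0,0],[0,0,0,0,0,0]]]'
```

```text
clock: 5.02
tcp_pos: [0.4568, -0.3014, 0.0485]
eef_rot: [0.37, 3.119, -0.0]
force: [-2.0, 0.9, 9.2]
opening: 0.0522
grasp_force: 29.2
clock: 5.43
tcp_pos: [0.4569, -0.3014, 0.0486]
eef_rot: [0.37, 3.119, -0.0]
force: [-3.3, 2.0, 13.2]
opening: 0.0515
grasp_force: 48.4
clock: 5.85
tcp_pos: [0.4566, -0.3012, 0.0683]
eef_rot: [-0.37, -3.12, -0.0]
force: [-0.3, 0.1, -4.1]
opening: 0.0515
grasp_force: 51.6
clock: 6.1
tcp_pos: [0.4567, -0.3012, 0.0679]
eef_rot: [0.369, 3.12, -0.0]
force: [-0.2, -0.1, -3.7]
opening: 0.0513
grasp_force: 51.6
```

```bash

python3 -m creep '[[[0,0,-0.008,0,0,0],[0,0,-0.024,0,0,0],[0,0,-0.048,0,0,0],[0,0,-0.078,0,0,0],[0,0,-0.108,0,0,0]]]' >/dev/null
python3 -m creep '[[[0,0,-0.03,0,0,0],[0,0,-0.06,0,0,0],[0,0,-0.084,0,0,0],[0,0,-0.1,0,0,0],[0,0,-0.108,0,0,0]]]'
python3 -m creep '[[[-0.002,0.008,0,0,0,0],[-0.005,0.024,0,0,0,0],[-0.01,0.049,0,0,0,0],[-0.016,0.079,0,0,0,0],[-0.022,0.111,0,0,0,0]]]' >/dev/null
python3 -m creep '[[[-0.006,0.033,0,0,0,0],[-0.013,0.065,0,0,0,0],[-0.02,0.098,0,0,0,0],[-0.025,0.125,0,0,0,0],[-0.029,0.144,0,0,0,0]]]' >/dev/null
python3 -m creep '[[[-0.002,0.011,0,0,0,0],[-0.003,0.016,0,0,0,0],[-0.003,0.016,0,0,0,0],[-0.003,0.016,0,0,0,0],[-0.003,0.016,0,0,0,0]]]'
python3 - <<'E'
from h import *;from station import ctrl
s,f=wrist(ctrl);print(s["tcp_pos"],s["eef_rot"],s["force"],s["joint_pos"].round(2))
g={}
for q in("tin_mouth","cap_center","lid_grip"):
    r=ctrl.cut_out(f,q)
    if r: print(q,r[0]["conf"],mcen(r[0]["region"]).round(1), fit([(f,r[0]["region"])],TIN,[.56,.03]) if q[0]=="t" else "")
z=f["color"][:,:,::-1].copy()
p=proj(f,circ(.5624,.0363,.105,.0415));cv2.polylines(z,[np.int32(p)],1,(0,0,255))
v=ctrl.grab_frame("scene");v["E"]=v["extrinsics"];p=np.int32(proj(v,s["tcp_pos"])[0]);print(p)
c=v["color"][max(p[1]-70,0):p[1]+70,p[0]-60:p[0]+60,::-1];cv2.imwrite("pics/w4.png",np.hstack([cv2.resize(z,(533,400)),cv2.resize(c,(267,400))]))
cv2.imwrite("pics/w4raw.png",f["color"][:,:,::-1]);np.save("w4E.npy",f["E"])
E
```

```text
clock: 6.93
tcp_pos: [0.4569, -0.3015, 0.2427]
eef_rot: [0.37, 3.118, -0.001]
force: [0.5, 0.6, -2.1]
opening: 0.0516
grasp_force: 51.7
clock: 8.18
tcp_pos: [0.5488, -0.1017, 0.2406]
eef_rot: [-0.372, -3.119, 0.001]
force: [0.5, -0.3, -2.6]
opening: 0.0515
grasp_force: 51.7
[ 0.54884098 -0.10169496  0.24062036] [-3.71910048e-01 -3.11924200e+00  6.69151120e-04] [ 0.50246768 -0.29554875 -2.60077093] [-0.1   0.43  0.24  1.79 -0.12  0.94  1.52]
tin_mouth 0.93 [491.9 196.4 421.  144.  558.  255. ] (array([0.55977092, 0.03557111]), array([-0.1, -0.8, -1.1,  1. ,  0.9, -0.1], dtype=float32))
cap_center 0.7 [317.7 364.3 239.  288.  396.  427. ] 
lid_grip 0.21 [160.3 290.3 137.  251.  189.  350. ] 
[372 168]
```

View pics/w4.png

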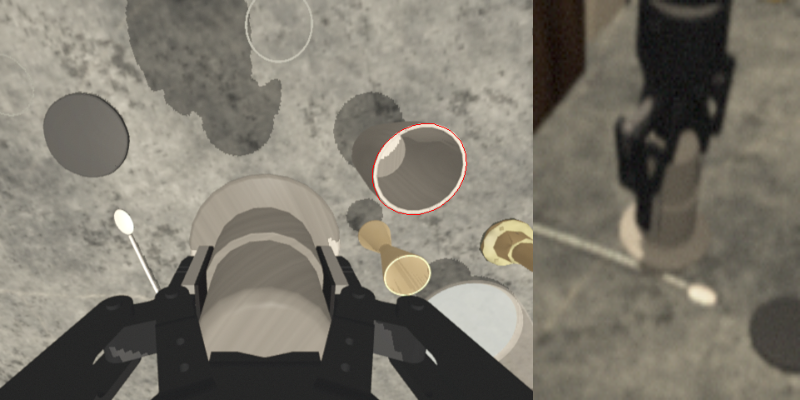

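The wrist view shows the lid held upright with the cap on and the tin rim matching the predicted circle. I'll refine the rim and the held lid by edge fitting in this same image.

```bash
python3 - <<'E'
from h import *
from scipy.ndimage import map_coordinates
im=cv2.imread("pics/w4raw.png");f=dict(E=np.load("w4E.npy"),fx=365.498,fy=365.498)
from station import ctrl
w=ctrl.grab_frame("wrist");f.update(cx=w["cx"],cy=w["cy"],fy=w["fy"])
g=cv2.GaussianBlur(cv2.cvtColor(im,cv2.COLOR_BGR2GRAY),(0,0),1).astype(float)
m=np.hypot(cv2.Sobel(g,-1,1,0),cv2.Sobel(g,-1,0,1))
def sc(P):
    p=proj(f,P);return map_coordinates(m,[p[:,1],p[:,0]],order=1,mode="constant")
def search(fn,c,rng,st):
    G=np.arange(-rng,rng+1e-9,st);S=[(fn(c[0]+a,c[1]+b),c[0]+a,c[1]+b) for a in G for b in G]
    return np.round(max(S),4)
for ro,ri in((.0415,.038),):
    print("rim both",search(lambda x,y:sc(circ(x,y,.105,ro)).mean()+sc(circ(x,y,.105,ri)).mean(),(.561,.036),.006,.0005))
    print("rim outer",search(lambda x,y:sc(circ(x,y,.105,ro)).mean(),(.561,.036),.006,.0005))
    print("rim inner",search(lambda x,y:sc(circ(x,y,.105,ri)).mean(),(.561,.036),.006,.0005))
T=np.array([.5488,-.1017,.2406])
for und in(.0386,.0406,.0426):
    z=T[2]-und
    def fl(x,y,zz,r):
        P=circ(x,y,zz,r);p=proj(f,P);return sc(P[(p[:,1]<260)]).mean()
    print(und,"flange top",search(lambda x,y:fl(x,y,z+.018,.043),T[:2],.006,.0005)[1:]-T[:2],"ledge",)
    def le(x,y):
        P=circ(x,y,z+.055,.027);p=proj(f,P);k=p[:,1]<300;return sc(P[k]).mean()
    print(search(le,T[:2],.006,.0005)[1:]-T[:2])
E
```

```text
rim both [4.36497e+02 5.61500e-01 3.65000e-02]
rim outer [1.991349e+02 5.615000e-01 3.650000e-02]
rim inner [2.37362e+02 5.61500e-01 3.65000e-02]
0.0386 flange top [-0.0015  0.0005] ledge
[-0.001 -0.001]
0.0406 flange top [-0.001  -0.0005] ledge
[ 0.    -0.001]
0.0426 flange top [-0.0005 -0.001 ] ledge
[ 0.001 -0.001]
```

```bash

python3 -m creep '[[[0.001,0.009,0,0,0,0],[0.004,0.026,0,0,0,0],[0.007,0.05,0,0,0,0],[0.011,0.079,0,0,0,0],[0.016,0.11,0,0,0,0]]]' >/dev/null
python3 -m creep '[[[0.004,0.029,0,0,0,0],[0.007,0.048,0,0,0,0],[0.008,0.059,0,0,0,0],[0.009,0.062,0,0,0,0],[0.009,0.062,0,0,0,0]]]' >/dev/null
python3 -m creep '[[[0,0,0.006,0,0,0],[0,0,0.018,0,0,0],[0,0,0.036,0,0,0],[0,0,0.056,0,0,0],[0,0,0.073,0,0,0]]]' >/dev/null
python3 -m creep '[[[0,0,0.011,0,0,0],[0,0,0.017,0,0,0],[0,0,0.02,0,0,0],[0,0,0.02,0,0,0],[0,0,0.02,0,0,0]]]'
python3 -m creep '[[[0,0,0,0,0,0],[0,0,0,0,0,0],[0,0,0,0,0,0]]]'
python3 - <<'E'
from h import *;from station import ctrl
s,f=wrist(ctrl);print(s["joint_pos"].round(2));plan([s["tcp_pos"],(.562,.037,s["tcp_pos"][2])],s["eef_rot"])
E
```

```text
clock: 10.15
tcp_pos: [0.5623, 0.0378, 0.1667]
eef_rot: [0.37, 3.119, 0.0]
force: [0.5, -0.6, -2.7]
opening: 0.0516
grasp_force: 51.8
clock: 10.4
tcp_pos: [0.5622, 0.038, 0.1667]
eef_rot: [0.37, 3.119, 0.0]
force: [0.3, -0.5, -3.3]
opening: 0.0516
grasp_force: 51.8
[-0.31  0.53  0.18  1.84 -0.13  0.78  1.28]
(0.562, 0.037, np.float64(0.16668996755706356)) [-0.0001 -0.0012 -0.    ]
```

```bash

python3 -m creep '[[[0,-0.001,0.006,0,0,0],[0,-0.001,0.012,0,0,0],[0,-0.001,0.018,0,0,0],[0,-0.001,0.023,0,0,0],[0,-0.001,0.025,0,0,0]]]'
python3 -m creep '[[[0,0,0.001,0,0,0],[0,0,0.002,0,0,0],[0,0,0.003,0,0,0],[0,0,0.004,0,0,0],[0,0,0.005,0,0,0]]]'
python3 - <<'E'
from station import ctrl
import cv2
f=ctrl.grab_frame("scene");p=(331,245)
w=ctrl.grab_frame("wrist");import numpy as np
c=cv2.resize(f["color"][150:310,270:400,::-1],(390,480))
cv2.imwrite("pics/w5.png",cv2.resize(np.hstack([w["color"][:,:,::-1],c]),(800,373)))
print(ctrl.get_state()["moment"])
E
```

```text
clock: 10.87
tcp_pos: [0.5615, 0.0371, 0.1453]
eef_rot: [-0.369, -3.119, 0.001]
force: [0.3, -0.4, -2.6]
opening: 0.0517
grasp_force: 51.8
clock: 11.28
tcp_pos: [0.5619, 0.0371, 0.1424]
eef_rot: [0.37, 3.119, 0.0]
force: [0.4, -0.0, -3.3]
opening: 0.0517
grasp_force: 51.8
[-0.02458143  0.0184619   0.01587586]
```

View pics/w5.png

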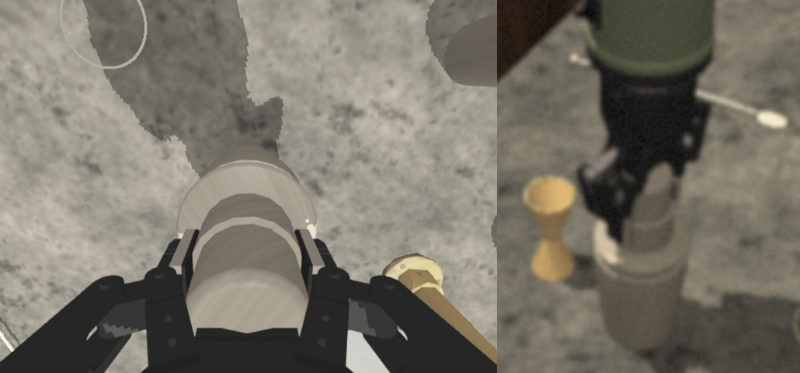

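The lid sits concentric over the tin, with its flange just above the rim and its spigot entering without contact force. Continuing slowly.

```bash

python3 -m creep '[[[0,0,0.002,0,0,0],[0,0,0.004,0,0,0],[0,0,0.006,0,0,0],[0,0,0.008,0,0,0],[0,0,0.0095,0,0,0]]]'
python3 -m creep '[[[0,0,0.001,0,0,0],[0,0,0.0015,0,0,0],[0,0,0.002,0,0,0],[0,0,0.002,0,0,0],[0,0,0.002,0,0,0]]]'
python3 -m creep '[[[0,0,0.0005,0,0,0],[0,0,0.001,0,0,0],[0,0,0.0015,0,0,0],[0,0,0.0015,0,0,0]]]'
```

```text
clock: 11.8
tcp_pos: [0.5618, 0.0371, 0.1344]
eef_rot: [-0.37, -3.12, 0.0]
force: [0.3, -1.0, -2.7]
opening: 0.0512
grasp_force: 51.8
clock: 12.22
tcp_pos: [0.5619, 0.0372, 0.1331]
eef_rot: [0.37, 3.12, 0.0]
force: [1.2, -0.3, -3.6]
opening: 0.0514
grasp_force: 51.8
clock: 12.55
tcp_pos: [0.5618, 0.0371, 0.1318]
eef_rot: [-0.37, -3.12, 0.0]
force: [0.4, -0.6, -1.8]
opening: 0.0514
grasp_force: 51.8
```

```bash

python3 -m creep '[[[0,0,0.0005,0,0,0],[0,0,0.001,0,0,0],[0,0,0.001,0,0,0],[0,0,0.001,0,0,0]]]'
```

```text
clock: 12.88
tcp_pos: [0.562, 0.0371, 0.1317]
eef_rot: [0.37, 3.119, 0.0]
force: [-3.0, -0.5, 8.8]
opening: 0.0516
grasp_force: 53.0
```

Contact came at exactly the expected seated height. Releasing.

```bash

python3 -m creep '[[[0,0,0,0,0,0],[0,0,0,0,0,0],[0,0,0,0,0,0],[0,0,0,0,0,0],[0,0,0,0,0,0]]]' 1 20
python3 -m creep '[[[0,0,-0.004,0,0,0],[0,0,-0.012,0,0,0],[0,0,-0.02,0,0,0],[0,0,-0.025,0,0,0],[0,0,-0.025,0,0,0]]]'
python3 - <<'E'
from h import *;from station import ctrl
s,f=wrist(ctrl);v=ctrl.grab_frame("scene")
v["E"]=v["extrinsics"]
TOP=[(.146,.024),(.186,.024)]
for n,x in(("w",f),("s",v)):
    r=ctrl.cut_out(x,"cap_center")
    if r: print(n,r[0]["conf"],mcen(r[0]["region"]),fit([(x,r[0]["region"])],TOP,[.56,.037]))
z=f["color"][:,:,::-1].copy()
for zz,rr in((.146,.024),(.109,.043),(.146,.027)):cv2.polylines(z,[np.int32(proj(f,circ(.5615,.0365,zz,rr)))],1,(0,0,255))
c=v["color"][150:310,270:400,::-1].copy();c=cv2.resize(c,(390,480))
cv2.imwrite("pics/w6.png",cv2.resize(np.hstack([z,c]),(800,373)))
E
```

```text
clock: 13.3
tcp_pos: [0.5618, 0.0371, 0.1311]
eef_rot: [-0.37, -3.12, 0.0]
force: [0.1, 0.4, 0.4]
opening: 0.0855
grasp_force: 0.0
clock: 13.72
tcp_pos: [0.5624, 0.0372, 0.1524]
eef_rot: [0.369, 3.118, 0.001]
force: [-0.0, -0.1, -0.4]
opening: 0.0853
grasp_force: 0.0
w 0.88 [317.23907 348.73224 246.      266.      388.      427.     ] (array([0.55945389, 0.03653118]), array([-0. ,  0.2, -4. , -8. ,  4.6,  5.4], dtype=float32))
s 0.89 [333.93576 236.06805 322.      221.      344.      249.     ] (array([0.55800645, 0.0403376 ]), array([-0.4, -0.3, -0.8, -1. ,  2.3,  2.7], dtype=float32))
```

View pics/w6.png

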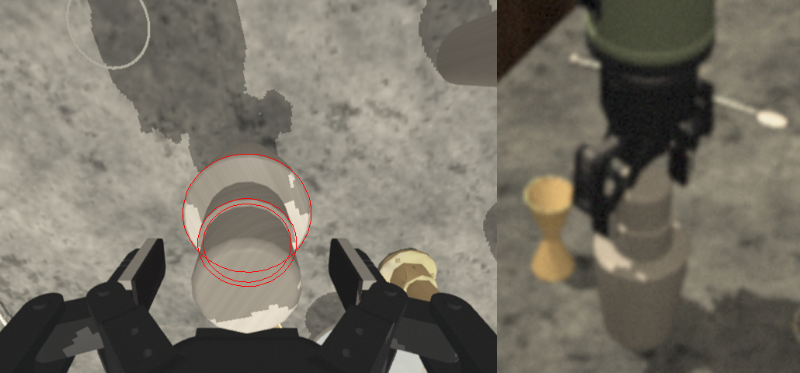

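The flange lies exactly on the predicted seated circle and the cap is home. Now I'll grip the cap alone with the tips above the ledge.

```bash

python3 -m creep '[[[0,0,-0.007,0,0,0],[0,0,-0.0135,0,0,0],[0,0,-0.0135,0,0,0],[0,0,-0.0135,0,0,0]]]'
python3 -m creep '[[[0,0,0,0,0,0],[0,0,0,0,0,0],[0,0,0,0,0,0],[0,0,0,0,0,0],[0,0,0,0,0,0]]]' 0 30
python3 -m creep '[[[0,0,0,0,0,0],[0,0,0,0,0,0],[0,0,0,0,0,0],[0,0,0,0,0,0]]]'
```

```text
clock: 14.25
tcp_pos: [0.562, 0.0372, 0.1623]
eef_rot: [0.37, 3.119, 0.0]
force: [0.5, -0.1, -0.0]
opening: 0.0853
grasp_force: 0.0
clock: 14.67
tcp_pos: [0.562, 0.0372, 0.162]
eef_rot: [0.37, 3.119, 0.0]
force: [-0.2, 0.1, 3.9]
opening: 0.0469
grasp_force: 31.1
clock: 15.0
tcp_pos: [0.5619, 0.0372, 0.162]
eef_rot: [0.369, 3.12, 0.0]
force: [-0.3, -0.4, 4.8]
opening: 0.0468
grasp_force: 31.2
```

```bash

python3 -m creep '[[[0,0,-0.001,0,0,0],[0,0,-0.003,0,0,0],[0,0,-0.006,0,0,0],[0,0,-0.009,0,0,0],[0,0,-0.012,0,0,0]]]'
python3 -m creep '[[[0,0,-0.003,0,0,0],[0,0,-0.007,0,0,0],[0,0,-0.012,0,0,0],[0,0,-0.018,0,0,0],[0,0,-0.025,0,0,0]]]'
python3 -m creep '[[[0,0,-0.01,0,0,0],[0,0,-0.025,0,0,0],[0,0,-0.045,0,0,0],[0,0,-0.06,0,0,0],[0,0,-0.07,0,0,0]]]'
python3 -m creep '[[[0,0,-0.007,0,0,0],[0,0,-0.01,0,0,0],[0,0,-0.01,0,0,0],[0,0,-0.01,0,0,0],[0,0,-0.01,0,0,0]]]'
python3 - <<'E'
from h import *;from station import ctrl
s,f=wrist(ctrl);v=ctrl.grab_frame("scene")
z=f["color"][:,:,::-1].copy()
for zz,rr in((.168,.0165),(.109,.043),(.146,.027)):cv2.polylines(z,[np.int32(proj(f,circ(.5615,.0365,zz,rr)))],1,(0,0,255))
c=cv2.resize(v["color"][150:310,270:400,::-1],(390,480))
cv2.imwrite("pics/w7.png",cv2.resize(np.hstack([z,c]),(800,373)))
E
```

```text
clock: 15.42
tcp_pos: [0.5618, 0.0371, 0.1717]
eef_rot: [-0.37, -3.12, 0.0]
force: [-0.3, 0.2, -1.2]
opening: 0.0467
grasp_force: 31.0
clock: 15.83
tcp_pos: [0.5618, 0.0371, 0.1919]
eef_rot: [-0.37, -3.12, 0.0]
force: [0.7, -0.1, -0.9]
opening: 0.047
grasp_force: 31.0
clock: 16.25
tcp_pos: [0.5622, 0.0371, 0.2494]
eef_rot: [0.37, 3.118, 0.001]
force: [0.5, -0.8, -1.0]
opening: 0.0468
grasp_force: 31.0
clock: 16.67
tcp_pos: [0.5616, 0.0371, 0.2549]
eef_rot: [-0.369, -3.119, 0.0]
force: [0.7, -0.5, -1.6]
opening: 0.0466
grasp_force: 31.0
```

View pics/w7.png

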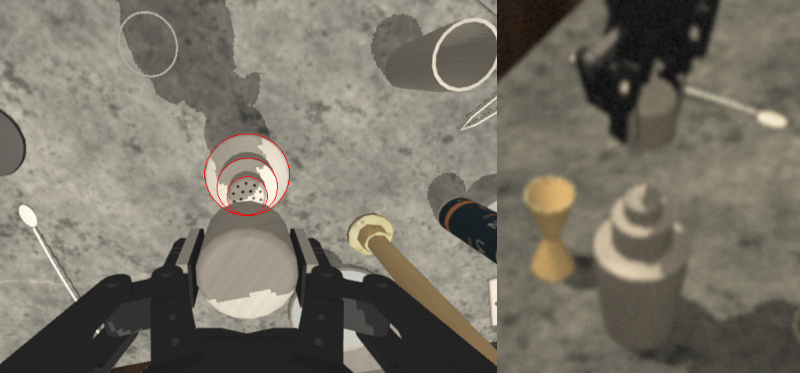

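The lid is seated on the predicted circles. The cap is held upright about 93 mm above its seat, and nothing else has been disturbed.

```bash
python3 -c "
from station import ctrl;print(ctrl.finish_job())"
```

```text
the job is handed in; nothing more can be done
None
```

The strainer lid is fully seated in the wide tin, and the gripper is holding the cap upright about 9 cm above its seat. I handed the job in with the robot clock at about 17 s of the 51 s allowed; no verdict came back.

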